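# Load the end-drilling jig and clamp the block home

### The arm

A 6-joint arm with a two-finger parallel gripper is mounted at the origin on a cart in front of the work surface, level with it; the furniture and walls round the work are solid. World frame = base frame: x ahead of the robot, y to its left, z up, the work surface at z = 0. Lengths are in mm, angles in rad, forces in N, time in s.
With the tool pointing down it reaches from about 300 to 850 mm from the base axis. Payload 5.4 kg.
Tool frame: the origin (TCP) lies between the finger pads; the fingertips stand 8 mm ahead of it and the grasp point (between the pads) lies 11 mm behind it (arm.nose_length is the z of the fingertips in the tool frame, in mm); z points along the fingers, y is the line along which they close (so a half turn about z gives the same grasp; the last joint's range is limited). The gripper opens to 85 mm and grips with 20 to 120 N. Pads are 22 mm wide; open, the fingers measure 114 mm over their backs; the gripper's body (76 mm by 85 mm) begins 54 mm behind the grasp point. The pads swing forward as they close: fully open they stand 13 mm farther back than shut.
Start: joints at [-1.544, 0.158, 1.597, -0, 1.386, -0.21], TCP at [134.868, -558.943, 239.299] pointing down, gripper open.
Joint ranges: [-2.91, 2.91], [-0.94, 2.29], [0.18, 2.7], [-1.29, 4.43], [0.17, 2.64], [-3, 3]. Speed limits (rad/s): [2.57, 2.57, 3.14, 3.14, 3.14, 3.14].

### API

Orientations are given as a rotation vector (axis times angle).
In Python, from workcell import arm gives the robot as it stands. Calls block until the motion is done:
- arm.move_pose(position, orientation): joint-space move of the TCP to a pose.
- arm.servo_line(position, rotation=None, max_speed=150): straight line of the TCP; rotation=None keeps the orientation; max_speed is the mean speed in mm/s.
- arm.movej(angles): joint-space move.
- arm.command_gripper(opening): opening from 0.0 (shut) to 1.0 (fully open); the grip force is fixed at half the most; returns when the fingers have stopped.
- arm.sleep(seconds).
- arm.inverse_kinematics(position, orientation): joint angles nearest the present ones, or None.
- arm.get_obs(): the state.
- arm.get_image(name): name is "scene" or "top" or "wrist"; returns a dict with "frame" (480x640x3 uint8, red, green, blue), "fov_y" (degrees; the focal length in pixels is half the picture's height over the tangent of half this angle, whatever the lens; pixels are square), "cx", "cy" (the principal point, pixels), "R" (3x3) and "t" (3): a world point X has camera coordinates R X + t; the wrist camera has in their place "T_tool_cam" (4x4, takes a point from camera to tool coordinates, whose origin is the TCP and whose axes are the flange's). Camera axes: x right, y down, z forward; pixel columns grow to the right and rows downward; lengths in mm; the calibration is good to about 2 mm. A picture is of the moment at which its call begins: read the wrist's pose just before it. There is no depth.
A pose or a line that the arm cannot do raises arm.PlanningError and nothing moves.
- arm.finish_job(): hands the job in; it is judged then, once.
The state is a dict: "clock": time; "joint_pos": joint angles; "joint_vel": joint speeds; "joint_efforts": joint torques, N m; "position": TCP position; "tool_rot": TCP orientation; "contact_force": force on the tool from outside, world axes, zero at the start; "torque": the same for the moment, N m; "grip_width": opening from 0.0 (shut) to 1.0 (fully open); "grip_force": force on a finger pad.
Only numpy, scipy, OpenCV 4.12 (cv2) and the standard library are available. Lean on these libraries where they do the work, as an engineer would, in place of code of your own. Each camera call takes 0.05 s, during which the arm holds its last target. There are 200 camera calls.

### The job

Load the brown wooden block into the end-drilling jig: first stand the block on end on the bench and let go of it, then take it again from above and set it upright into the jig's pocket until it rests on the pad inside. Then swing the open clamp over by its red bar until it is fully closed, so that the clamp, and not your hand, presses the block and pad down home. Leave the chuck key, the brass hinge and the sanding block where they lie.

Things in the scene. Friction and masses are not known exactly. Their poses are not given: they have to be found in the camera images.
- block_center (a point): Centre of the loose brown wooden block, 50 x 90 x 35 mm along its own x, y, z axes, about 0.1 kg. It starts lying flat on the bench on a 50 x 90 face (z up, 35 mm high, centre 17.5 mm above the bench). Stood on end, its y axis is vertical (either end may be down) and it is 90 mm high.
- jig: Drilling jig, fixed to the bench: dark steel base plate 165 x 110 x 10 mm with an upright aluminium housing, 75 (x) x 60 (y) mm outside, from 10 to 98 mm above the bench. Origin on the bench under the pocket's axis; z up; x points from the pocket toward the clamp's hinge at the jig's back, y runs parallel to the hinge pin. Two hinge ears stand at x = 44 to 66 mm, y = -30 to -22 and 22 to 30 mm, up to 126 mm high.
- pocket_mouth (a point): Centre of the pocket's mouth, on top of the housing, 98 mm above the bench; axes as jig. The pocket is a vertical shaft 54 mm along x by 39 mm along y, with 4 mm chamfers at the mouth, so the block goes in on end with its 50 mm side along the jig's x (either way round). The pad in it is 70 mm below the mouth at the start: a block resting on it stands 20 mm out of the housing (top 118 mm above the bench, centre 73 mm).
- pad (a joint): Black pad at the bottom of the pocket that carries the block: how far it has been pressed down, m. 0 = up (start), 0.012 = lower stop. It moves stiffly, at about 12 N, and stays where it is left (no spring). The fully closed clamp presses a loaded block to about 0.0105.
- clamp (a joint): Hinged steel clamp of the jig, angle in rad: 0 = fully closed, horizontal over the pocket (stop); it opens up and backward to 2.1 and starts open at 1.8 to 2.0. It stays at any angle (friction about 0.25 N m). The foot under it, 55 mm from the pin, meets a loaded block at about 0.2 rad; from there about 8 N down on the bar closes it.
- clamp_hinge (a point): Middle of the clamp's hinge pin, 115 mm above the bench, at x = 55 mm in the jig's frame; axes as jig; the pin runs along the jig's y.
- clamp_bar (a point): Middle of the clamp's red round handle bar, 12 mm thick and 80 mm long, parallel to the pin and 120 mm from it; it moves with the clamp. At angle a it is at x = 55 - 120 cos(a), z = 115 + 120 sin(a) mm in the jig's frame. It is the outer end of a U-shaped handle: 70 mm clear between its two arms and 32 mm clear between the bar and the end of the 36 mm wide clamp plate, so that a finger passes on either side of the bar.
- drill_press: Green drill press, fixed, at the back between the block and the jig; not used. World coordinates: its table reaches forward to x = 0.55 m at height 0.15 m and its head to x = 0.53 m at heights from 0.46 m, between y = -0.19 and 0.2 m. Cross from side to side close to the robot (x under 0.4 m).
- chuck_key: Loose steel T-handled chuck key, 50 x 75 x 15 mm, origin under its centre; leave it alone.
- brass_hinge: Loose brass hinge, 55 x 62 x 8 mm, origin under its centre; leave it alone.
- sanding_block: Loose sanding block, cork-coloured above and red below, 61 x 105 x 32 mm, origin under its centre; leave it alone.
There are look-alikes about, which are no part of the job. Leave any green look-alike of the part that bears block_center alone.

How it is judged (in metres and radians):
On the way, in this order (a step that is already met when the one before it is completed fails the run):
1. the block stands on end on the bench, let go (angle between the y axis of block_center and the z axis of jig, either way round below 0.08 rad and height (world z) of block_center between 0.04 and 0.05 m and horizontal distance between block_center and pocket_mouth above 0.08 m and contact force between the fingers and block below 0.05 N), for 0.2 s.
2. the block stands in the pocket on the raised pad, let go, the clamp still open (x of block_center in the frame of jig between -0.006 and 0.006 m and y of block_center in the frame of jig between -0.006 and 0.006 m and angle between the y axis of block_center and the z axis of jig, either way round below 0.1 rad and z of block_center in the frame of jig below 0.0765 m and contact force between the fingers and block below 0.05 N and value of joint clamp above 0.45 rad), for 0.2 s.
At the end, for the whole second after the job is handed in: The block stands on end in the pocket, its centre within 6 mm of the pocket's axis and not more than 66 mm above the bench, its long axis within 0.1 rad of vertical; the pad is pressed down more than 8.5 mm; the clamp is closed to within 0.05 rad; the block is at rest (x of block_center in the frame of jig between -0.006 and 0.006 m and y of block_center in the frame of jig between -0.006 and 0.006 m and angle between the y axis of block_center and the z axis of jig, either way round below 0.1 rad and z of block_center in the frame of jig below 0.066 m and value of joint pad above 0.0085 m and value of joint clamp below 0.05 rad and linear speed of block below 0.02 m/s); the robot touches nothing.
It fails at once if the pad is pressed down more than 6 mm while the clamp is still open (above 0.45 rad): the clamp must press it, not the hand (value of joint pad above 0.006 m and value of joint clamp above 0.45 rad).
It fails at once if the chuck key, brass hinge or sanding block is moved more than 30 mm (distance of any of chuck_key, brass_hinge, sanding_block from where it was at the start of the episode above 0.03 m).
It also fails if it takes over 72 s, if anything falls off the work surface, if the arm or the gripper's body presses on something with over 40 N, if the wrist force passes 120 N, or if a joint passes its speed limit or range.

## Working session

There is one attempt and no reset: what is moved stays moved. The work goes in short steps, each a Python script; the robot and the scene stay as the last script left them, time stands still between calls to the robot, and variables do not carry over. Pictures are saved under pics/ and viewed, at most 10 in all, crops included, and the job is handed in when it is done.

```bash
ls; mkdir -p pics; python3 - <<'E'
from workcell import arm
import cv2,numpy as np
for n in("scene","top"):
    im=arm.get_image(n); cv2.imwrite(f"pics/{n}0.png",cv2.cvtColor(im["frame"],cv2.COLOR_RGB2BGR))
    print(n,im["fov_y"],im["cx"],im["cy"],np.array(im["R"]).round(3).tolist(),np.array(im["t"]).round(1).tolist())
im=arm.get_image("wrist");print(im["fov_y"],im["T_tool_cam"])
o=arm.get_obs();print(o["position"],o["tool_rot"],o["clock"],arm.nose_length)
E
```

```text
pics
scene 43.04420036999265 318.7782158116994 240.18455363389333 [[-0.804, -0.594, -0.011], [-0.397, 0.551, -0.734], [0.442, -0.587, -0.679]] [474.6, 300.4, 1314.9]
top 43.97309741002406 318.96388671562624 235.0226486572174 [[0.267, -0.964, 0.005], [-0.944, -0.262, -0.202], [0.196, 0.049, -0.979]] [-136.1, 533.1, 1302.7]
70.57337686047276 [[ 6.59178038e-04 -9.51043116e-01 -3.09057530e-01  7.81506094e+01]
 [ 9.99999372e-01  3.46709728e-04  1.06595599e-03  7.83182604e-01]
 [-9.06616852e-04 -3.09058038e-01  9.51042747e-01 -1.35092542e+02]
 [ 0.00000000e+00  0.00000000e+00  0.00000000e+00  1.00000000e+00]]
[ 134.86287773 -558.4749607   238.50543153] [-3.11807715e+00 -3.70991257e-01 -2.20183968e-04] 0.15 8.0
```

View pics/scene0.png

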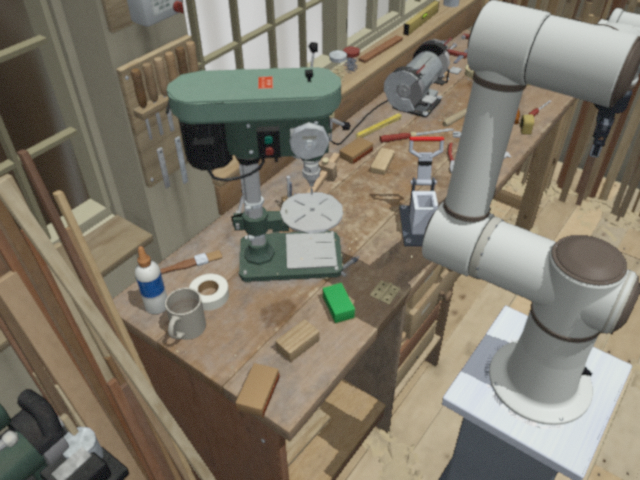

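View pics/top0.png

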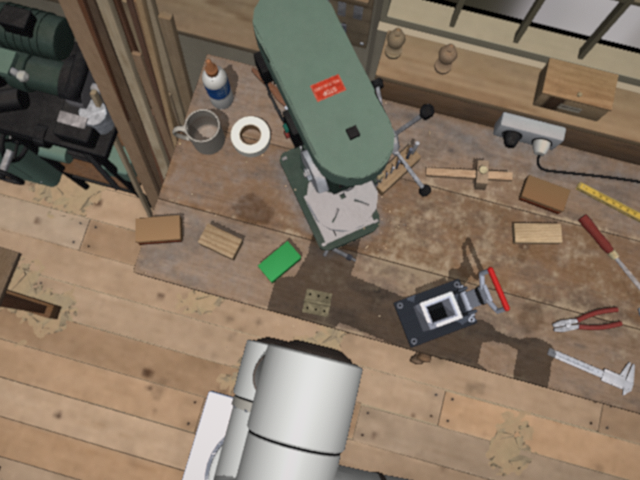

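Top view: candidates for the block are the striped brown block (220,240), the cork-orange block (159,229), the two brown blocks at right (545,194) and (538,233), and the green look-alike (280,261). The drill press stands between block and jig, so I want (220,240); (159,229) looks like the sanding block. The brass hinge is at (318,301), the jig at (438,310) and the red bar at (498,288).

```bash
cat > h.py <<'E'
from workcell import arm
import cv2,numpy as np
from scipy.spatial.transform import Rotation as Ro
def cam(n):
    o=arm.get_obs(); im=arm.get_image(n); f=240/np.tan(np.radians(im["fov_y"])/2)
    if n=="wrist":
        T=np.array(im["T_tool_cam"]); Rt=Ro.from_rotvec(o["tool_rot"]).as_matrix()
        A=Rt@T[:3,:3]; c=Rt@T[:3,3]+o["position"]
    else: A=np.array(im["R"]).T; c=-A@np.array(im["t"])
    return im["frame"],f,im["cx"],im["cy"],A,c
def ray(C,uv,z):
    _,f,cx,cy,A,c=C; uv=np.atleast_2d(np.float64(uv))
    d=np.c_[(uv-[cx,cy])/f,np.ones(len(uv))]@A.T
    return c+d*((z-c[2])/d[:,2])[:,None]
def save(C,name,box=None,s=1):
    im=cv2.cvtColor(C[0],cv2.COLOR_RGB2BGR)
    if box: im=im[box[1]:box[3],box[0]:box[2]]
    cv2.imwrite(f"pics/{name}.png",cv2.resize(im,None,fx=s,fy=s,interpolation=cv2.INTER_CUBIC))
def down(yaw): # tool z down, tool y along world yaw
    y=np.array([np.cos(yaw),np.sin(yaw),0]);z=np.array([0,0,-1.]);x=np.cross(y,z)
    return Ro.from_matrix(np.c_[x,y,z]).as_rotvec()
E
python3 - <<'E'
from h import *
C=cam("top"); save(C,"c1",(120,190,320,340),4)
for n,p,z in [("blk",(220,239),35),("sand",(159,229),32),("green",(280,261),35),("brass",(318,301),8),("pocket",(439,310),98),("r1",(545,194),35),("r2",(538,233),35)]: print(n,ray(C,p,z).round())
print(cv2.cvtColor(C[0][225:260:5,200:245:5],cv2.COLOR_RGB2HSV).tolist()[3])
E
```

```text
blk [[484. 230.  35.]]
sand [[469. 375.  32.]]
green [[471.  82.  35.]]
brass [[409. -26.   8.]]
pocket [[ 452. -284.   98.]]
r1 [[ 792. -474.   35.]]
r2 [[ 695. -477.   35.]]
[[16, 85, 168], [15, 93, 157], [16, 86, 163], [16, 92, 158], [16, 85, 168], [16, 92, 156], [16, 95, 155], [16, 86, 170], [16, 86, 154]]
```

View pics/c1.png

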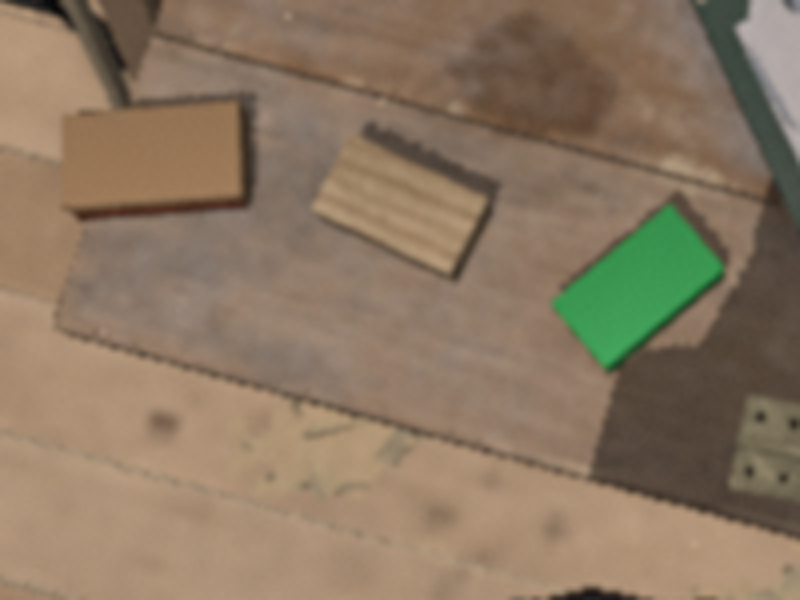

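The crop confirms it. The left block (159,229) has a red underside, so it is the sanding block. The striped block at (220,240) is mine, with corners at crop pixels (355,133), (492,200), (453,277) and (313,208). Next I take close wrist looks at the jig and then the block.

```bash
python3 - <<'E'
from h import *
C=cam("top")
q=np.array([(355,133),(492,200),(453,277),(313,208)])/4.+[120,190]
P=ray(C,q,35); print("blk",P.round(),P.mean(0).round(1),[np.linalg.norm(P[i]-P[i-1]).round() for i in range(4)])
arm.move_pose([430,-284,350],down(-0.25)); C=cam("wrist"); save(C,"jig")
m=cv2.inRange(cv2.cvtColor(C[0],cv2.COLOR_RGB2HSV),(0,170,90),(6,255,255))|cv2.inRange(cv2.cvtColor(C[0],cv2.COLOR_RGB2HSV),(174,170,90),(180,255,255))
n,l,s,c=cv2.connectedComponentsWithStats(m); print(s[1:][s[1:,4]>60])
arm.move_pose([340,0,350],down(0)); arm.move_pose([450,215,300],down(-.4)); C=cam("wrist"); save(C,"blk")
np.save("blkcam.npy",np.array(C[1:],dtype=object),allow_pickle=True)
print(arm.get_obs()["clock"],arm.get_obs()["position"])
E
```

```text
blk [[512. 267.  35.]
 [496. 178.  35.]
 [447. 187.  35.]
 [464. 277.  35.]] [479.6 227.2  35. ] [np.float64(50.0), np.float64(90.0), np.float64(50.0), np.float64(91.0)]
[[ 386  259   83   78 1233]]
4.0083 [450.59265377 213.74094768 300.43008211]
```

View pics/jig.png

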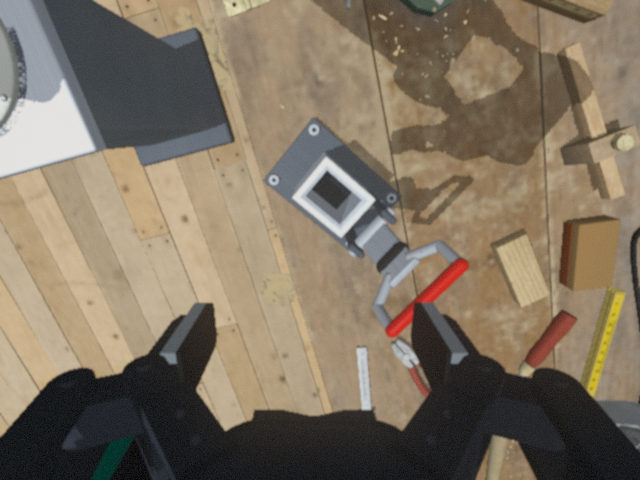

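View pics/blk.png

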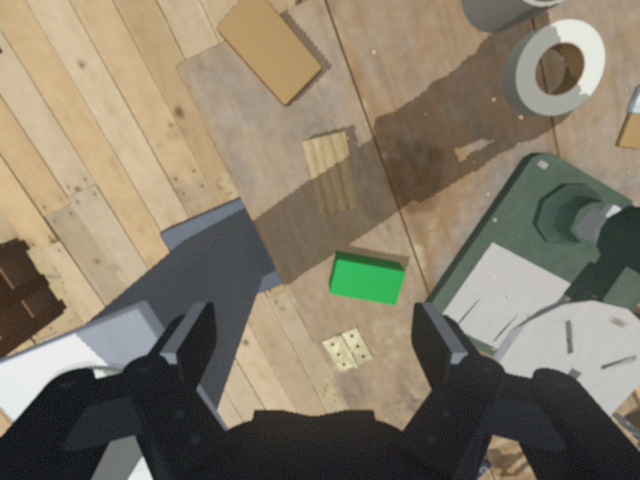

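The block view shows my block at corners ~(303,139), (344,131), (356,206), (322,215), with the green one at (367,278), the brass hinge at (347,348) and the sanding block at (270,50). In the jig view the white rim is centred at ~(333,195), the hinge is toward (390,255) and the red bar is centred at ~(428,298).

```bash
python3 - <<'E'
from h import *
C=(None,)+tuple(np.load("blkcam.npy",allow_pickle=True))
P=ray(C,[(303,139),(344,131),(356,206),(322,215)],35);print("blk",P.round(),P.mean(0).round(1),[np.linalg.norm(P[i]-P[i-1]).round() for i in range(4)])
im=cv2.imread("pics/jig.png"); hsv=cv2.cvtColor(im,cv2.COLOR_BGR2HSV)
m=cv2.inRange(hsv,(0,0,190),(180,35,255)); m[:,:270]=0;m[:130]=0;m[255:]=0;m[:,400:]=0
cs,_=cv2.findContours(m,cv2.RETR_EXTERNAL,cv2.CHAIN_APPROX_NONE);c=max(cs,key=cv2.contourArea)
b=cv2.boxPoints(cv2.minAreaRect(c));print(b.round())
o=arm.get_obs();w=arm.get_image("wrist");T=np.array(w["T_tool_cam"]);R=Ro.from_rotvec(down(-.25)).as_matrix()
C=(None,*C[1:4],R@T[:3,:3],R@T[:3,3]+[430,-284,350])
P=ray(C,b,98);e=np.diff(np.vstack([P,P[:1]]),axis=0);L=np.linalg.norm(e,axis=1)
print("rim",P.mean(0).round(1),L.round(1),np.degrees(np.arctan2(e[:,1],e[:,0])).round(1))
B=ray(C,[(392,328),(463,266)],228);print("bar",B.round(),np.linalg.norm(B[0]-B[1]),B.mean(0))
# reach checks for the standing pose: tool horizontal outwards, tool x up
a=np.arctan2(233,500)
for r in (480,520,550,600):
  for p in (90,80,70):
    pt=np.radians(p); z=np.array([np.cos(a)*np.sin(pt),np.sin(a)*np.sin(pt),-np.cos(pt)]);y=np.array([np.sin(a),-np.cos(a),0]);x=np.cross(y,z)
    q=arm.inverse_kinematics([r*np.cos(a),r*np.sin(a),65],Ro.from_matrix(np.c_[x,y,z]).as_rotvec());print(r,p,x.round(2),None if q is None else np.round(q,2))
E
```

```text
blk [[465. 280.  35.]
 [511. 270.  35.]
 [493. 184.  35.]
 [451. 190.  35.]] [480.3 230.9  35. ] [np.float64(91.0), np.float64(47.0), np.float64(88.0), np.float64(42.0)]
[[292. 197.]
 [326. 156.]
 [376. 198.]
 [342. 239.]]
rim [ 452.9 -288.6   98. ] [59.8 74.8 62.2 77.7] [  35.5  -53.1 -141.8  125.1]
bar [[ 475. -386.  228.]
 [ 541. -342.  228.]] 79.45311515675151 [ 507.94418033 -363.93814278  228.        ]
480 90 [0. 0. 1.] [-0.28  0.8   2.52  2.42  1.7  -1.69]
480 80 [0.16 0.07 0.98] [-0.26  0.5   2.63  2.44  1.39 -1.56]
480 70 [0.31 0.14 0.94] None
520 90 [0. 0. 1.] [-0.13  0.75  2.45  2.57  1.61 -1.6 ]
520 80 [0.16 0.07 0.98] [-2.15  2.13  2.54  1.82  0.57  2.96]
520 70 [0.31 0.14 0.94] [-2.18  2.25  2.59  2.32  0.7   2.45]
550 90 [0. 0. 1.] [-0.06  0.73  2.39  2.65  1.55 -1.56]
550 80 [0.16 0.07 0.98] [-0.05  0.5   2.47  2.64  1.24 -1.49]
550 70 [0.31 0.14 0.94] [-0.02  0.27  2.51  2.58  0.91 -1.37]
600 90 [0. 0. 1.] [ 0.03  0.73  2.28  2.73  1.45 -1.52]
600 80 [0.16 0.07 0.98] [ 0.04  0.53  2.35  2.71  1.16 -1.46]
600 70 [0.31 0.14 0.94] [ 0.05  0.35  2.38  2.65  0.84 -1.37]
```

```bash
cat >> h.py <<'E'
def tilt(az,pitch): # tool z: pitch rad from straight down towards azimuth az; tool x opposite/up
    z=np.array([np.cos(az)*np.sin(pitch),np.sin(az)*np.sin(pitch),-np.cos(pitch)]);y=np.array([np.sin(az),-np.cos(az),0])
    return Ro.from_matrix(np.c_[np.cross(y,z),y,z]).as_rotvec()
E
python3 - <<'E'
from h import *
print(np.round(arm.get_obs()["joint_pos"],2))
t=np.radians(25); c=np.array([480,229,0])
C=cam("top");print("edge",ray(C,[(135,272),(227,297),(270,309)],0).round())
for s in (1,-1):
  az=np.radians(79.5)+(0 if s>0 else np.pi); u=np.array([np.cos(az),np.sin(az),0])
  p=c+20*u+[0,0,15]
  for h in(0,120):
    q=arm.inverse_kinematics(p+[0,0,h],tilt(az,-t)); print("pick",s,h,None if q is None else np.round(q,2))
  for x in (420,450,480):
   for dz in range(-60,61,20):
    a=az+np.radians(dz)
    q=arm.inverse_kinematics([x,229,66],tilt(a,np.pi/2-t))
    if q is not None:print(s,x,round(np.degrees(a)),np.round(q,2))
E
```

```text
[ 0.2  -0.08  1.72 -0.    1.5   0.6 ]
edge [[360. 406.   0.]
 [362. 181.   0.]
 [362.  77.   0.]]
pick 1 0 [ 0.44  0.59  1.58 -0.37  1.26  0.79]
pick 1 120 [ 0.44  0.42  1.55 -0.35  1.45  0.72]
1 420 20 [-1.86  2.1   2.69  2.13  1.05  2.77]
1 420 40 [-0.31  0.03  2.68  1.91  0.94 -1.12]
1 420 60 [-0.45  0.18  2.5   1.44  1.15 -1.06]
1 420 80 [-0.42  0.34  2.27  1.14  1.32 -1.03]
1 420 100 [-0.34  0.49  2.02  0.92  1.49 -1.02]
1 420 120 [-0.23  0.63  1.78  0.73  1.67 -1.05]
1 420 140 [-0.11  0.76  1.55  0.56  1.84 -1.12]
1 450 20 [-2.    2.28  2.62  2.26  1.    2.56]
1 450 40 [-0.27  0.1   2.6   1.94  0.92 -1.12]
1 450 60 [-0.4   0.23  2.42  1.47  1.13 -1.03]
1 450 80 [-0.39  0.39  2.19  1.16  1.31 -1.  ]
1 450 100 [-0.32  0.54  1.94  0.93  1.5  -0.99]
1 450 120 [-0.22  0.68  1.69  0.75  1.69 -1.02]
1 450 140 [-0.1   0.81  1.46  0.57  1.87 -1.1 ]
1 480 20 [ 0.08  0.14  2.55  2.78  0.71 -1.4 ]
1 480 40 [-0.24  0.17  2.52  1.96  0.9  -1.1 ]
1 480 60 [-0.37  0.29  2.34  1.49  1.11 -1.  ]
1 480 80 [-0.36  0.44  2.11  1.17  1.31 -0.96]
1 480 100 [-0.3   0.59  1.85  0.95  1.51 -0.96]
1 480 
[... 336 characters left out ...]
   1.83 -2.16]
-1 420 279 [ 0.73  0.75  1.57 -0.88  1.64 -2.24]
-1 420 300 [ 0.79  0.62  1.8  -1.08  1.42 -2.27]
-1 450 200 [ 0.27  1.05  1.03 -0.08  2.19 -1.65]
-1 450 219 [ 0.39  1.05  1.04 -0.32  2.14 -1.88]
-1 450 240 [ 0.5   0.99  1.14 -0.54  2.02 -2.07]
-1 450 260 [ 0.61  0.9   1.3  -0.72  1.84 -2.2 ]
-1 450 279 [ 0.7   0.78  1.51 -0.9   1.63 -2.27]
-1 450 300 [ 0.76  0.65  1.75 -1.1   1.41 -2.3 ]
-1 480 200 [ 0.26  1.12  0.91 -0.09  2.24 -1.66]
-1 480 219 [ 0.38  1.11  0.93 -0.35  2.19 -1.91]
-1 480 240 [ 0.49  1.05  1.04 -0.57  2.05 -2.11]
-1 480 260 [ 0.58  0.94  1.23 -0.75  1.86 -2.24]
-1 480 279 [ 0.67  0.82  1.45 -0.92  1.63 -2.31]
-1 480 300 [ 0.72  0.68  1.7  -1.12  1.39 -2.33]
```

```bash
python3 - <<'E'
from h import *
t=np.radians(25); c=np.array([480,229,0]); az=np.radians(79.5); u=np.array([np.cos(az),np.sin(az),0])
p=c+20*u+[0,0,15]; r=tilt(az,-t)
arm.command_gripper(1.0)
arm.move_pose(p+[0,0,110],r); arm.servo_line(p,max_speed=120)
o=arm.get_obs();print(o["contact_force"].round(1),o["position"])
arm.command_gripper(0.0); o=arm.get_obs();print(o["grip_width"],o["grip_force"],o["contact_force"])
arm.servo_line(p+[0,0,150],max_speed=150); 
a=np.radians(65);rp=tilt(a,np.pi/2-t)
arm.move_pose([430,235,190],rp); o=arm.get_obs();print(o["grip_width"],o["clock"],o["position"],o["contact_force"])
arm.servo_line([430,235,85],max_speed=80)
C=cam("scene"); save(C,"stand",(200,230,440,420),3)
E
```

```text
[ 0.6 -0.3 -0. ] [484.41927607 248.98853979  15.92583872]
0.577151375294253 63.5971462726593 [-0.14633591  0.79630274  3.19801019]
0.5734452397551945 9.1333 [430.02043263 235.11738195 189.99961008] [-0.27447115 -0.14877118 -1.19702724]
```

View pics/stand.png

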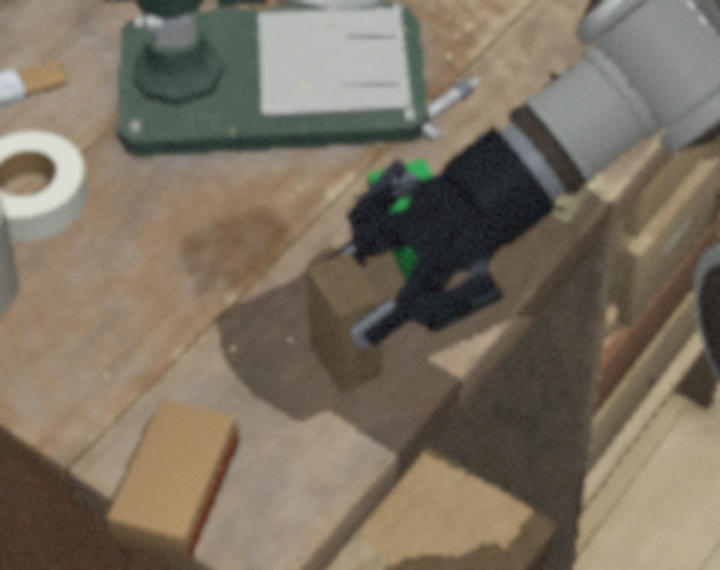

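The block is held upright in the gripper at about crop pixel (345,320), just above the bench and clear of everything. I lower it until it touches, let go and back off.

```bash
python3 - <<'E'
from h import *
f0=arm.get_obs()["contact_force"][2]
z=72
while z>58:
    arm.servo_line([430,235,z],max_speed=30); o=arm.get_obs(); f=o["contact_force"][2]-f0
    if abs(f)>4: break
    z-=1
print(z,f,o["position"])
arm.command_gripper(0.85); o=arm.get_obs()
R=Ro.from_rotvec(o["tool_rot"]).as_matrix(); arm.servo_line(o["position"]-110*R[:,2],max_speed=120)
p=arm.get_obs()["position"]; print(p,arm.get_obs()["clock"])
arm.move_pose([360,100,250],down(np.radians(65)))
for y in (65,-115):
    q=arm.inverse_kinematics([430,235,100],down(np.radians(y))); print(y,None if q is None else np.round(q,2))
for y in (36.4,-143.6):
    q=arm.inverse_kinematics([453,-288,160],down(np.radians(y))); print(y,None if q is None else np.round(q,2))
C=cam("wrist"); save(C,"st2"); C=cam("top"); save(C,"st_top",(180,200,300,290),5)
np.save("w.npy",np.array(C[1:],dtype=object),allow_pickle=True)
E
```

```text
62 5.824639052082938 [430.29221328 235.22912776  62.94976508]
[387.62180624 145.07554055 108.2522098 ] 15.1583
65 [ 0.25  0.1   1.96 -0.    1.09 -0.88]
-115 [ 0.25  0.1   1.96 -0.    1.09  2.26]
36.4 [-0.79  0.14  1.79  0.    1.22 -1.43]
-143.6 [-0.79  0.14  1.79 -0.    1.22  1.71]
```

View pics/st_top.png

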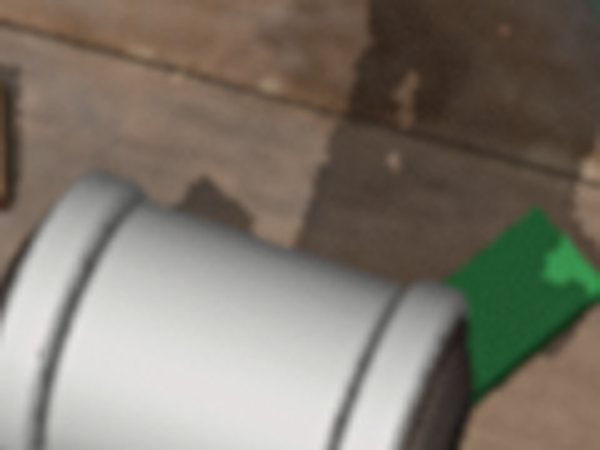

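The arm hides the block from the top camera here, so I look from the wrist above it.

```bash
python3 - <<'E'
from h import *
arm.move_pose([410,220,270],down(np.radians(65)))
C=cam("wrist"); save(C,"st3"); np.save("w.npy",np.array(C[1:],dtype=object),allow_pickle=True)
print(arm.get_obs()["clock"])
E
```

```text
16.8833
```

View pics/st3.png

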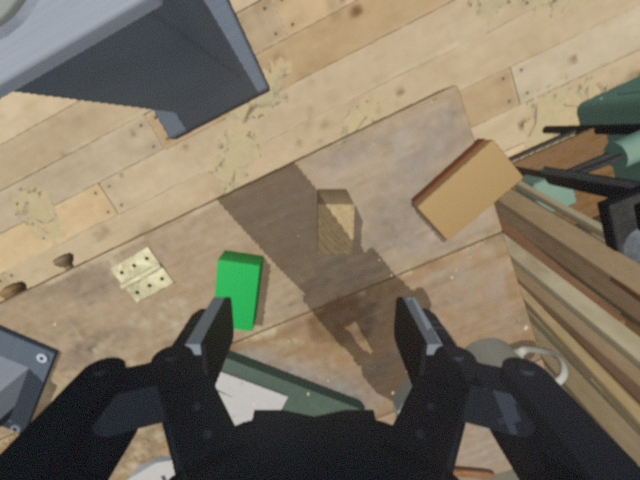

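The block stands at about (336,220): its top face is roughly (318,205), (354,205), (354,253), (318,253), with a dark side face above that.

```bash
python3 - <<'E'
from h import *
C=(None,)+tuple(np.load("w.npy",allow_pickle=True))
P=ray(C,[(318,205),(354,205),(354,253),(318,253)],90);print(P.round(),P.mean(0),[np.linalg.norm(P[i]-P[i-1]).round() for i in range(4)])
G=ray(C,(318+18,190),0);print(G)
im=cv2.imread("pics/st3.png")[170:280,290:380]
hsv=cv2.cvtColor(im,cv2.COLOR_BGR2HSV); print(hsv[20:100:6,45].tolist()); print(hsv[60,5:90:5].tolist())
E
```

```text
[[400. 227.  90.]
 [414. 257.  90.]
 [458. 239.  90.]
 [444. 206.  90.]] [428.99913845 232.26160163  90.        ] [np.float64(48.0), np.float64(34.0), np.float64(48.0), np.float64(35.0)]
[[410.22174506 246.43515876   0.        ]]
[[19, 89, 109], [20, 88, 116], [19, 94, 127], [20, 86, 186], [20, 80, 186], [19, 89, 126], [19, 84, 130], [18, 89, 126], [18, 92, 125], [19, 90, 125], [19, 91, 123], [18, 71, 112], [16, 62, 107], [17, 71, 119]]
[[16, 69, 118], [13, 64, 116], [16, 68, 113], [16, 67, 114], [18, 76, 107], [19, 96, 128], [18, 96, 128], [20, 89, 126], [18, 84, 128], [19, 86, 125], [19, 84, 170], [20, 83, 181], [15, 69, 122], [16, 66, 127], [17, 62, 164], [18, 55, 162], [16, 54, 160]]
```

The block stands upright at (429,232), with a 34 x 48 top at z = 90 as it should be. I take it from above and carry it over to the jig for a close look.

```bash
python3 - <<'E'
from h import *
r=down(np.radians(65))
arm.move_pose([429,232,140],r); arm.servo_line([429,232,80],max_speed=80)
print(arm.get_obs()["contact_force"])
arm.command_gripper(0.0); o=arm.get_obs(); print(o["grip_width"]*85,o["grip_force"],o["position"])
arm.servo_line([429,232,200],max_speed=120)
arm.move_pose([330,60,280],down(np.radians(45)))
jx=np.array([np.cos(np.radians(-53.6)),np.sin(np.radians(-53.6)),0])
arm.move_pose([340,-100,370],down(np.radians(36.4)))
arm.move_pose(np.array([453,-288,370])+80*jx,down(np.radians(36.4)))
arm.sleep(.3); o=arm.get_obs(); C=cam("wrist"); save(C,"jig2"); np.save("j.npy",np.array(C[1:],dtype=object),allow_pickle=True)
print(o["clock"],o["position"],o["grip_width"]*85)
hsv=cv2.cvtColor(C[0],cv2.COLOR_RGB2HSV); m=cv2.inRange(hsv,(0,0,170),(180,40,255)); 
n,l,s,c=cv2.connectedComponentsWithStats(m); print([(a.tolist(),b.round().tolist()) for a,b in zip(s,c) if 600<a[4]<20000])
E
```

```text
[0.4902929  0.84118687 0.00437586]
33.73888331927815 60.13103663921356 [429.71950299 232.21340298  80.70417323]
23.0417 [ 500.47405525 -351.84128271  370.75029056] 33.34165020702364
[([501, 0, 101, 96, 5659], [541.0, 48.0]), ([568, 0, 72, 81, 4610], [608.0, 36.0]), ([286, 91, 56, 71, 2267], [313.0, 125.0]), ([124, 265, 85, 91, 1631], [162.0, 315.0]), ([511, 348, 53, 46, 993], [538.0, 370.0])]
```

View pics/jig2.png

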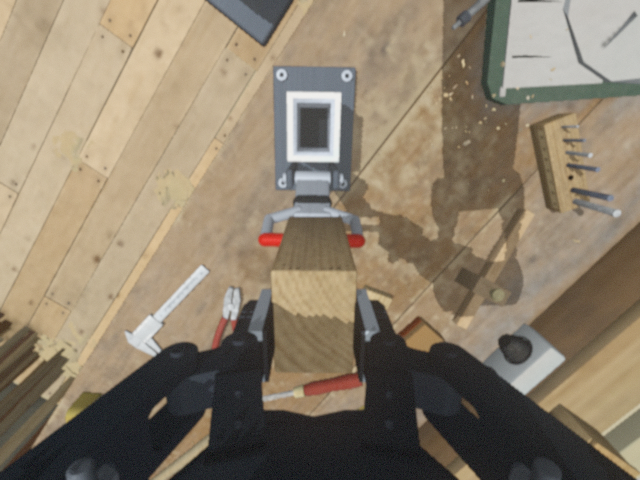

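The jig's white rim is at about (313,126), the red bar is at (311,240) behind the held block, and the block's bright top face spans (273–356, 268–372). Next I work out the rim pose and where the block sits in the hand.

```bash
python3 - <<'E'
from h import *
C=(None,)+tuple(np.load("j.npy",allow_pickle=True))
im=cv2.imread("pics/jig2.png"); hsv=cv2.cvtColor(im,cv2.COLOR_BGR2HSV)
m=cv2.inRange(hsv,(0,0,170),(180,40,255)); m[:,:280]=0;m[:,348:]=0;m[165:]=0;m[:85]=0
cs,_=cv2.findContours(m,cv2.RETR_EXTERNAL,cv2.CHAIN_APPROX_NONE);c=max(cs,key=cv2.contourArea)
b=cv2.boxPoints(cv2.minAreaRect(c));print(b.round(1).tolist())
P=ray(C,b,98);e=np.diff(np.vstack([P,P[:1]]),axis=0);L=np.linalg.norm(e,axis=1)
print("rim",P.mean(0).round(1),L.round(1),np.degrees(np.arctan2(e[:,1],e[:,0])).round(1))
Q=ray(C,cv2.boxPoints(cv2.minAreaRect(c))*0+[[289,93],[341,93],[341,162],[287,162]],98);print(Q.mean(0))
# block in hand
o=arm.get_obs();T=np.array(arm.get_image("wrist")["T_tool_cam"])
H=(None,C[1],C[2],C[3],T[:3,:3],T[:3,3])
B=ray(H,[(273,269),(355,269),(355,372),(275,372)],-9.3);print("hand",B.round(1),B.mean(0))
B=ray(H,[(285,218),(343,218)],80.7);print("bottom edge",B.round(1))
B=ray(C,[(265,240),(358,240)],228);print("bar",B.round(1))
E
```

```text
[[286.0, 91.0], [341.0, 91.0], [341.0, 161.0], [286.0, 161.0]]
rim [ 451.7 -288.1   98. ] [60.9 75.9 64.7 75.9] [  36.5  -52.1 -143.5  125. ]
[ 453.52492146 -288.68768797   98.        ]
hand [[ 25.1 -17.5  -9.3]
 [ 25.2  15.5  -9.3]
 [-24.6  17.4  -9.3]
 [-24.7 -18.4  -9.3]] [ 0.24398722 -0.74807519 -9.3       ]
bottom edge [[ 23.  -20.   80.7]
 [ 23.1  18.1  80.7]]
bar [[ 473.3 -387.6  228. ]
 [ 537.8 -340.   228. ]]
```

```bash
python3 - <<'E'
from h import *
x,y=452.5,-288.4; r=down(np.radians(36.4))
arm.servo_line([x,y,370],max_speed=150); arm.servo_line([x,y,188],max_speed=120)
arm.sleep(.2);f0=arm.get_obs()["contact_force"].copy(); R=Ro.from_rotvec(r).as_matrix()
z=183
while z>=109:
    arm.servo_line([x,y,z],max_speed=40); o=arm.get_obs(); f=R.T@(o["contact_force"]-f0)
    if z>=170 or np.abs(f).max()>1.5: print(z,f.round(1),o["position"].round(1))
    if abs(f[2])>6: break
    z-=3 if z>115 else 1
print(z,o["clock"],o["position"],o["grip_width"]*85)
E
```

```text
183 [-0.8  0.8  1.2] [ 452.2 -288.1  182.5]
180 [-1.2  0.6  1.1] [ 452.4 -288.3  179.7]
177 [-0.5 -0.4  0.7] [ 452.4 -288.3  176.7]
174 [-0.6  0.   0.3] [ 452.4 -288.3  173.7]
171 [0.2 0.  0.9] [ 452.4 -288.3  170.7]
108 32.9667 [ 452.46811    -288.33170542  108.90793263] 33.22594335697894
```

```bash
python3 - <<'E'
from h import *
x,y=452.5,-288.4
f0=arm.get_obs()["contact_force"][2]
for z in (108,107.2):
    arm.servo_line([x,y,z],max_speed=30); o=arm.get_obs(); print(z,o["contact_force"][2]-f0)
    if abs(o["contact_force"][2]-f0)>4: break
arm.command_gripper(0.75); arm.sleep(.4)
arm.servo_line([x,y,175],max_speed=120); arm.servo_line([x,y,330],max_speed=200)
jx=np.array([np.cos(np.radians(-53.6)),np.sin(np.radians(-53.6)),0])
arm.move_pose(np.array([x,y,330])+70*jx,down(np.radians(36.4))); arm.sleep(.2)
o=arm.get_obs();C=cam("wrist"); save(C,"in",(200,60,440,300),2.5); print(o["clock"],o["position"])
E
```

```text
108 5.596068804453633
36.2333 [ 493.67934097 -343.93878007  329.69802748]
```

View pics/in.png

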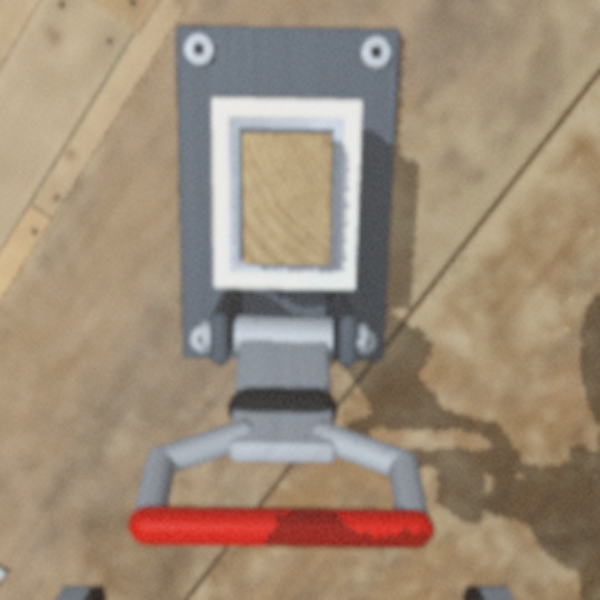

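The block stands centred in the pocket at crop pixel (287,197), let go. The open clamp's red bar is centred at crop (285,527), i.e. jig x ≈ 92 and angle ≈ 1.88. With the gripper shut I push the bar over from behind and then press it down along its arc.

```bash
cat > cl.py <<'E'
from h import *
th=np.radians(-53.6); jx=np.array([np.cos(th),np.sin(th),0]); O=np.array([452.5,-288.4,0]); r=down(np.radians(36.4))
W=lambda x,z: O+x*jx+[0,0,z]
bar=lambda a:(55-120*np.cos(a),115+120*np.sin(a))
def frc(): o=arm.get_obs(); f=o["contact_force"]; return round(o["clock"],1),round(float(f@jx),1),round(float(f[2]),1)
E
python3 - <<'E'
from cl import *
arm.move_pose(W(130,330),r); arm.command_gripper(0.0); arm.servo_line(W(130,224),max_speed=150); print(frc())
for a in np.linspace(1.9,0.85,8):
    xb,zb=bar(a); d=6+6*(a-.85)/1.05
    arm.servo_line(W(xb+17,zb-d+8),max_speed=70); print(round(a,2),frc())
xb,zb=bar(.85)
arm.servo_line(W(xb+24,zb+2),max_speed=60);arm.servo_line(W(xb+24,zb+50),max_speed=120)
arm.servo_line(W(xb,zb+50),max_speed=120); print(frc())
C=cam("scene"); save(C,"clamp",(370,120,490,260),4)
E
```

```text
(38.1, 0.0, 0.9)
1.9 (38.5, 0.5, 0.3)
1.75 (39.0, -0.2, 0.1)
1.6 (39.4, -0.7, -0.3)
1.45 (39.8, 0.1, 0.8)
1.3 (40.2, -0.5, -0.7)
1.15 (40.6, 0.4, 0.1)
1.0 (41.0, 0.2, -0.1)
0.85 (41.4, 1.0, 0.0)
(42.5, 0.4, -0.2)
```

View pics/clamp.png

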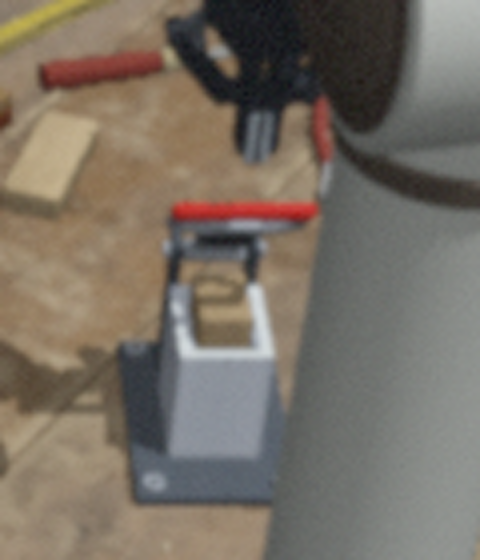

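The clamp has swung forward, with the bar at crop (245,211), and the fingertips are above it at (258,150). Now I press down along the arc.

```bash
python3 - <<'E'
from cl import *
f0=frc()
for a in [.85,.7,.55,.4,.3,.22,.15,.1,.06,.03,0,-.01,-.02,-.03]:
    xb,zb=bar(a); arm.servo_line(W(xb,zb+14),max_speed=60); f=frc(); print(a,f)
    if f[2]-f0[2]>30: break
arm.sleep(.3);print(frc(),arm.get_obs()["position"])
E
```

```text
0.85 (43.3, -0.4, 0.1)
0.7 (43.8, 0.2, 1.0)
0.55 (44.2, 0.8, -0.1)
0.4 (44.7, 0.4, -0.7)
0.3 (45.0, 0.4, -0.3)
0.22 (45.4, -1.2, 0.3)
0.15 (45.6, -0.2, 0.8)
0.1 (45.9, 0.1, 0.7)
0.06 (46.1, 0.5, 1.4)
0.03 (46.4, 0.4, 1.9)
0 (46.6, 0.4, 2.1)
-0.01 (46.9, -3.9, 9.3)
-0.02 (47.1, -6.6, 16.6)
-0.03 (47.4, -10.4, 24.2)
(47.7, -10.1, 24.4) [ 414.24105606 -236.2534906   128.33365656]
```

```bash
python3 - <<'E'
from cl import *
arm.servo_line(W(-65,200),max_speed=150)
arm.servo_line(W(30,330),max_speed=200); arm.sleep(.2)
C=cam("wrist"); save(C,"fin",(160,20,480,320),2.2)
hsv=cv2.cvtColor(C[0],cv2.COLOR_RGB2HSV); m=cv2.inRange(hsv,(0,170,90),(6,255,255))|cv2.inRange(hsv,(174,170,90),(180,255,255))
m[:20]=0;m[320:]=0
cs,_=cv2.findContours(m,cv2.RETR_EXTERNAL,cv2.CHAIN_APPROX_NONE);c=max(cs,key=cv2.contourArea);(u,v),wh,an=cv2.minAreaRect(c);print(u,v,wh,an)
for z in (115,121,130): P=ray(C,(u,v),z)[0]-O; print(z,P@jx)
print(frc())
E
```

```text
314.998291015625 111.58329010009766 (92.08417510986328, 10.955955505371094) 1.1934894323349
115 -65.67825546991004
121 -65.39579848168799
130 -64.97211299935492
(49.5, 0.2, -0.1)
```

View pics/fin.png

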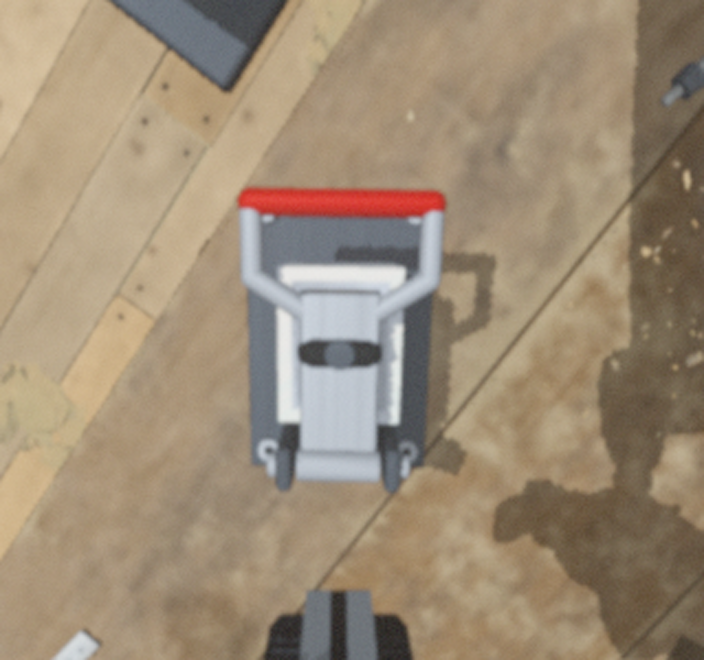

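The wrist view shows the clamp horizontal over the pocket, with the red bar at crop (341,202), jig x = -65.5, which fits closed. I have viewed 12 pictures, over the limit of 10, so I'll do the rest numerically. Next I check the bar's height from the scene camera and give it one more slow press.

```bash
python3 - <<'E'
from cl import *
def redbar(n,box):
    C=cam(n); hsv=cv2.cvtColor(C[0],cv2.COLOR_RGB2HSV); m=cv2.inRange(hsv,(0,150,80),(6,255,255))|cv2.inRange(hsv,(174,150,80),(180,255,255))
    k=np.zeros_like(m); k[box[1]:box[3],box[0]:box[2]]=255; m&=k
    cs,_=cv2.findContours(m,cv2.RETR_EXTERNAL,cv2.CHAIN_APPROX_NONE)
    for c in cs:
        if len(c)>15: print(n,[np.round(t,1) for t in cv2.minAreaRect(c)])
    return C
def proj(C,X): c=C[4].T@(X-C[5]); return (c[:2]/c[2]*C[1]+[C[2],C[3]]).round(1)
jy=np.array([-jx[1],jx[0],0])
C=redbar("scene",(380,130,500,260))
for a in (0,.1,.2): print(a,proj(C,W(*bar(a))),proj(C,W(*bar(a))+40*jy),proj(C,W(*bar(a))-40*jy))
C=redbar("top",(380,230,520,350))
for a in (0,.1,.2): print(a,proj(C,W(*bar(a))))
E
```

```text
scene [array([424., 211.]), array([ 2., 26.]), np.float64(90.0)]
scene [array([394. , 137.3]), array([ 3.7, 26.4]), np.float64(81.9)]
0 [428.3 209.6] [412.7 209.7] [444.  209.5]
0.1 [428.8 205.9] [413.1 206. ] [444.6 205.7]
0.2 [429.3 201.8] [413.5 201.9] [445.1 201.7]
0 [414.5 320.5]
0.1 [415.7 320.1]
0.2 [417.4 319.4]
```

```bash
python3 - <<'E'
from cl import *
arm.servo_line(W(-65,200),max_speed=200); arm.servo_line(W(-65,140),max_speed=150)
f0=frc()
for z in np.arange(138,124,-1.0):
    arm.servo_line(W(-65,z),max_speed=60); f=frc(); print(z,round(f[2]-f0[2],1),arm.get_obs()["position"][2].round(1))
    if f[2]-f0[2]>28: break
arm.servo_line(W(-65,200),max_speed=150); print(frc())
E
```

```text
138.0 0.1 139.0
137.0 -0.4 137.1
136.0 -0.1 135.9
135.0 -0.5 134.9
134.0 -0.7 133.9
133.0 -0.7 132.9
132.0 -1.0 131.9
131.0 -0.7 130.9
130.0 -0.2 129.9
129.0 -0.2 129.0
128.0 6.2 128.8
127.0 11.6 128.6
126.0 18.2 128.5
125.0 24.3 128.3
(55.3, -0.3, -0.2)
```

Scene row 211 matches the prediction of 209.6 for a fully closed clamp. The tip also meets a hard stop with the bar top at z ≈ 121, so the clamp is closed and the arm is clear.

```bash
python3 - <<'E'
from cl import *
arm.servo_line(W(-65,300),max_speed=200); arm.sleep(.3); print(frc()); print(arm.finish_job())
E
```

```text
(56.3, -0.5, -0.0)
the job is handed in; nothing more can be done
None
```

The job is handed in at about 56 s: the block was stood on end and let go, re-gripped from above and set in the pocket, and the clamp was swung to its closed stop with the arm clear. I couldn't see the pad under the clamp, so its press-down is inferred from the closed clamp, and I viewed 12 pictures against the limit of 10.

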